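Seat a power module in the corner of the inspection jig

ROBOT

A 7-joint arm with a two-finger parallel gripper is mounted at the origin on the work surface. World frame = base frame: x ahead of the robot, y to its left, z up, the work surface at z = 0. Lengths are in m, angles in rad, forces in N, time in s.
With the tool pointing down it reaches from about 0.425 to 0.875 m from the base axis. Payload 8.4 kg.
Tool frame: the origin (TCP) lies on the centre line of the jaws, within the pads' length; the fingertips stand r.nose_length ahead of it and the grasp point (between the pads) is the TCP (r.nose_length is the distance from the TCP to the fingertips, in m); z points along the fingers, y is the direction in which the jaws open and shut (so a half turn about z gives the same grasp; the last joint's range is limited). The gripper opens to 85 mm and grips with 20 to 120 N. Pads are 22 mm wide; open, the fingers measure 114 mm over their backs; the gripper's body (76 mm by 85 mm) begins 54 mm behind the grasp point. The pads swing forward as they close: fully open they stand 13 mm farther back than shut.
Start: joints at [-1.207, 0.333, 0.04, 1.465, -0.013, 1.343, -0.059], TCP at [0.29, 0.582, 0.25] pointing down, gripper open.
Joint ranges: [-2.58, 2.58], [-0.38, 2.09], [-1.3, 1.39], [0.25, 2.4], [-1.5, 4.64], [0.08, 2.09], [-2.65, 2.65]. Speed limits (rad/s): [2.22, 2.22, 2.79, 2.79, 3.14, 3.14, 3.14].

INTERFACE

Orientations are given as a unit quaternion [w, x, y, z].
In Python, from bench import r, read_camera gives the robot as it stands.
- The arm moves only by the tool play_rows, never from a script. Its arguments are lists of equal length, an entry for each row: "hand": the opening, from 0 (shut) to 1 (fully open); "delta_pos": the shift along the tool's x, y, z in mm, a list of three; "twist": the turn, a rotation vector about the tool's x, y, z in rad, a list of three. A call has 1 to 12 rows; each row shifts and turns the commanded pose from where the row before left it, along the tool's axes as they then stand; what a row does not reach is not made up. A row lasts 1/10 s, in which the tool goes at most 50 mm and 8.59 degrees, less where a joint would pass 70% of its speed; a pose out of reach is approached as far as the arm can. A call is refused whole if a number of a shift passes 50 or a number of a turn 0.15, either way. A call with a gripper value outside its range is refused whole. The fingers move at their own pace and stop on an object; "grip_force" is the grip in N (left out, the last holds). Time passes only in rows, so rows that do not move let the fingers close. It gives the time, the measured TCP pose, the force and the opening at its end, in the units of the state.
- r.state(): the state, without advancing time (a new reading comes with each control period).
- read_camera(name): name is "scene" or "top"; returns a dict with "pixels" (420x560x3 uint8, red, green, blue), "depth" (420x560 float32, m along the optical axis (not along the pixel's ray), 0 where there is no reading), "intrinsics" (3x3 intrinsics, pixels), "R" (3x3) and "t" (3): a world point X has camera coordinates R X + t. Camera axes: x right, y down, z forward; pixel columns grow to the right and rows downward; lengths in m; the calibration is good to about 2 mm. A picture is of the moment at which its call begins.
- r.close_job(): hands the job in, once; it reports no verdict.
The state is a dict: "time_s": time; "q": joint angles; "joint_velocities": joint speeds; "tau": joint torques, N m; "position": TCP position; "eef_rot": TCP orientation; "wrist_force": force on the tool from outside, world axes, zero at the start; "torque": the same for the moment, N m; "gripper_width": finger opening in m.
Only numpy, scipy, OpenCV 4.12 (cv2) and the standard library are available. Lean on these libraries where they do the work, as an engineer would, in place of code of your own. Each camera call takes 0.05 s, during which the arm holds its last target.

TASK

With the fingertips, push the small power module squarely up against the jig's long rail, then slide it along the rail into the corner pocket (the end with the T-shaped stop, not the end with the round dowel) until it sits home, flat against both the rail and the stop, and leave it there. Keep it against the rail as it comes up to and into the pocket, only push it - do not lift, carry or tip it - and do not disturb the brass weight, the jar, the screwdriver or the parts tray.

Things in the scene. Friction and masses are not known exactly. Their poses are not given: they have to be found in the camera images.
- module: Loose power module, a block 34 mm (its x) by 46 mm (its y) by 18 mm high, about 90 g: white housing on a copper base, three small brass terminals on top. Origin at the centre of its underside, z up. It starts flat on the jig plate, off the rail, its long side (y) up to 0.45 rad from the rail's direction. It slides under a light push (under 2 N).
- jig: Fixed inspection jig on the table: dark steel plate 170 mm (x -90 to +80) by 360 mm (y -180 to +180), 12 mm thick, with a long rail on its far side. Origin on the table, at the plate's underside; z up, x from the robot's side towards the rail, y along the rail. Its yaw differs by up to 0.3 rad either way from run to run.
- rail_face (a point): Middle of the rail's straight face towards the robot, at the plate's top (jig x +50 mm, y 0, z 12 mm). The aluminium rail is 14 mm thick, stands 14 mm above the plate and runs along the plate's whole y length on its far (+x) side. The module flat against the rail has its centre at jig x = +33 mm.
- pocket: Fixed aluminium T-shaped stop at one end of the rail: at jig y = +140 mm or at -140 mm. As high as the rail (14 mm above the plate). Origin on the rail's face, level with the jig's underside; axes parallel to the jig's. Its stop wall, 10 mm thick (y -5 to +5), stands out 46 mm from the rail (x 0 to -46) and carries the lip at its end.
- lip (a point): Middle of the T's lip, on its top (pocket x -42, y 0, z 26 mm). The lip is parallel to the rail (pocket x -38 to -46, y -25 to +25, ends rounded). Between it and the rail face is the pocket, 38 mm wide, 20 mm deep, open to the rail's middle. Home, the module's centre is at pocket x = -17 mm and 28 mm in y from the origin, towards the jig's middle; 26 mm of it still sticks out.
- dowel: Fixed round aluminium dowel, 14 mm in diameter and 14 mm above the plate, standing at the other end of the rail from the T. Origin on the rail's face, level with the jig's underside, the dowel itself at x = -17 mm. Not the goal.
- weight: Bystander: loose brass hold-down weight with a knob, 34 mm in diameter, 38 mm high, standing on the jig plate near one of its corners on the robot's side. Origin at the centre of its underside.
- jar: Bystander: loose small amber jar, 42 mm in diameter, 50 mm high, on the table just on the robot's side of the jig. Origin at the centre of its underside.
- driver: Bystander: loose screwdriver about 170 mm long lying on the table beyond the rail. Origin under its middle; its length is its x axis.
- tray: Bystander: loose grey parts tray, 90 mm (x) by 120 mm (y) by 25 mm high, on the table past the jig's left (+y) end. Origin at the centre of its underside.
Mind the look-alikes: they are no part of the job. What is shaped like the module but blue or turquoise is not meant.

How it is judged:
On the way:
1. the module lies flat against the rail (within 3 mm and 0.08 rad), still more than 35 mm short of home (x of module in the frame of jig above 0.03 m and angle between the x axis of module and the x axis of jig, either way round below 0.08 rad and (y of module in the frame of pocket above 0.063 m or y of module in the frame of pocket below -0.063 m)), for 0.2 s.
At the end, for the whole second after the job is handed in: The module rests flat on the plate in the pocket, within 3 mm of the rail and 3 mm of the stop wall, its long side along the rail to 0.08 rad, at rest (x of module in the frame of pocket between -0.02 and -0.014 m and y of module in the frame of pocket between -0.031 and 0.031 m and y of module in the frame of jig between -0.118 and 0.118 m and angle between the x axis of module and the x axis of jig, either way round below 0.08 rad and angle between module's own z axis and vertical below 0.06 rad and z of module in the frame of jig below 0.014 m and linear speed of module below 0.01 m/s); the robot touches nothing.
It fails at once if the module is lifted (more than 5 mm) (z of module in the frame of jig above 0.017 m).
It fails at once if the module is tipped (more than 0.25 rad) (angle between module's own z axis and vertical above 0.25 rad).
It fails at once if the module is more than 6 mm off the rail within the last 35 mm before home (x of module in the frame of pocket below -0.023 m and y of module in the frame of pocket between -0.063 and 0.063 m).
It fails at once if the brass weight, jar, screwdriver or tray is moved by more than 15 mm (distance of any of weight, jar, driver, tray from where it was at the start of the episode above 0.015 m).
It also fails if it takes over 45 s, if anything falls off the work surface, if the arm or the gripper's body presses on something with over 40 N, if the wrist force passes 120 N, or if a joint passes its speed limit or range.

## Working session

There is one attempt and no reset: what is moved stays moved. The work goes in short steps, Python scripts to look and compute and a tool call to move; the robot and the scene stay as the last step left them, time stands still between calls to the robot, and variables do not carry over. Pictures are saved under pics/ and viewed, and the job is handed in when it is done.

Besides the shell and the picture viewer there is one more tool, called after "Emit:" as name(argument=value, ...), one argument or row to a line, values as JSON. play_rows: Moves the arm, as the interface text tells. Its arguments: {"type":"object","properties":{"hand":{"type":"array","items":{"type":"number"}},"delta_pos":{"type":"array","items":{"type":"array","items":{"type":"number"}}},"twist":{"type":"array","items":{"type":"array","items":{"type":"number"}}},"grip_force":{"type":"number"}},"required":["hand","delta_pos","twist"]}

```bash
mkdir -p pics; ls
python3 - <<'E'
from bench import r, read_camera
import cv2,numpy as np
for n in ("scene","top"):
    c=read_camera(n); cv2.imwrite(f"pics/{n}0.png",c["pixels"][:,:,::-1]); np.savez(f"{n}0.npz",**c)
    print(n,c["intrinsics"],c["R"],c["t"])
print(r.state(), r.nose_length)
E
```

```text
pics
scene [[464.75046685   0.         277.82292608]
 [  0.         464.75046685 207.852404  ]
 [  0.           0.           1.        ]] [[-0.53634882  0.84398655 -0.00407944]
 [ 0.6598199   0.41628819 -0.62557321]
 [-0.52627716 -0.33821715 -0.7801548 ]] [ 0.22956566 -0.3555196   1.29400711]
top [[496.44421478   0.         286.6333677 ]
 [  0.         496.44421478 215.54292548]
 [  0.           0.           1.        ]] [[-0.01947454 -0.99941654  0.02805942]
 [-0.99695216  0.01729065 -0.07607512]
 [ 0.07554557 -0.02945543 -0.9967072 ]] [0.08220212 0.53176117 0.89342075]
{'time_s': 0.1, 'q': array([-1.20717437,  0.33383776,  0.03990193,  1.4661953 , -0.01339477,
        1.34332956, -0.0585013 ]), 'joint_velocities': array([-0.00055848, -0.00211841,  0.00122854, -0.00297122,  0.00104372,
        0.00079688, -0.00084907]), 'tau': array([ 4.24712693e-03, -6.60008168e+01,  1.37057640e+00, -4.06470251e+01,
        1.70622265e-02,  8.80595850e-03,  3.10985251e-05]), 'position': array([0.29006898, 0.58123979, 0.2495061 ]), 'eef_rot': array([-1.16327152e-04,  2.29371946e-01,  9.73338556e-01, -7.42870497e-04]), 'wrist_force': array([ 0.22446328, -0.47155637,  1.10581305]), 'torque': array([ 0.00199515, -0.01652646,  0.020965  ]), 'gripper_width': 0.0855880430441152} 0.019
```

View pics/scene0.png

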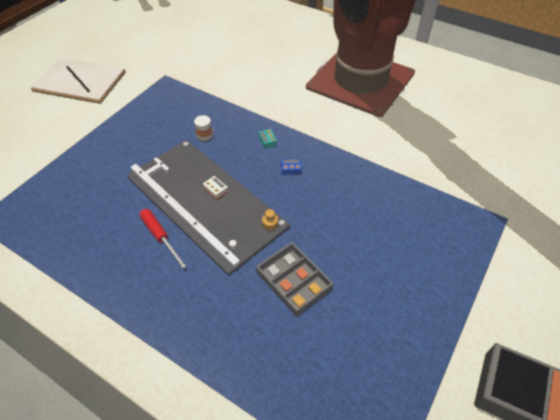

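View pics/top0.png

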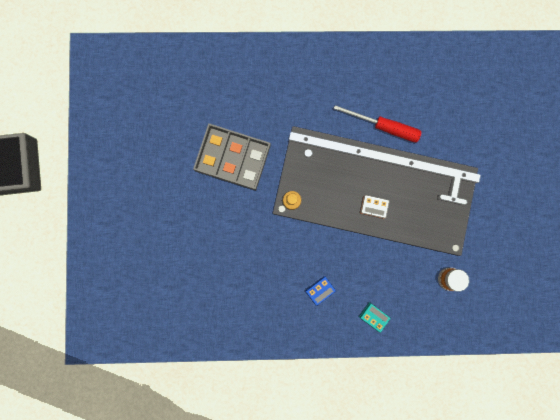

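The white module is at about (375,206) in the top picture. The look-alikes, blue at (320,290) and turquoise at (376,317), are off the jig. The T-stop is at (456,187), the dowel at (308,153), the weight at (292,200), the jar at (454,280), the tray at (232,157) and the driver at (380,122). I'll check the module in a close crop.

Run:
```python
import cv2
i=cv2.imread("pics/top0.png")
cv2.imwrite("pics/crop_mod.png",cv2.resize(i[180:235,335:415],None,fx=10,fy=10,interpolation=cv2.INTER_CUBIC))
cv2.imwrite("pics/crop_jig.png",cv2.resize(i[110:260,265:485],None,fx=3.6,fy=3.6,interpolation=cv2.INTER_CUBIC))
```

```text
(no output)
```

View pics/crop_mod.png

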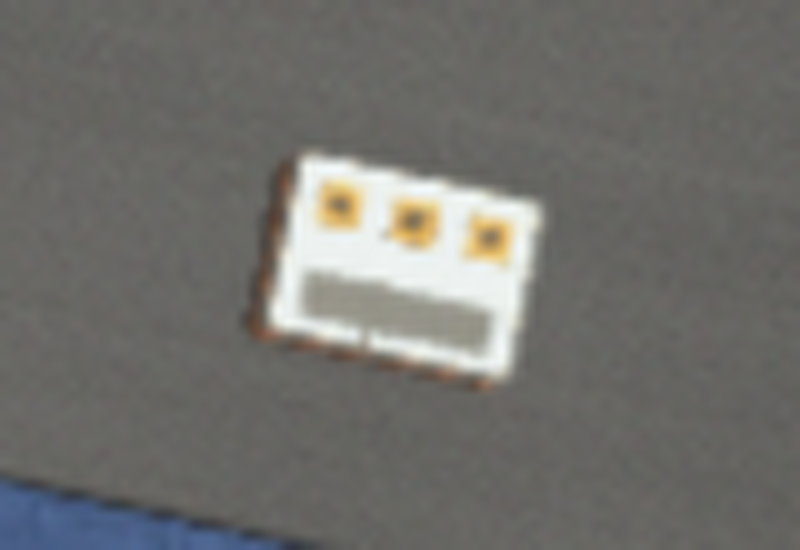

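View pics/crop_jig.png

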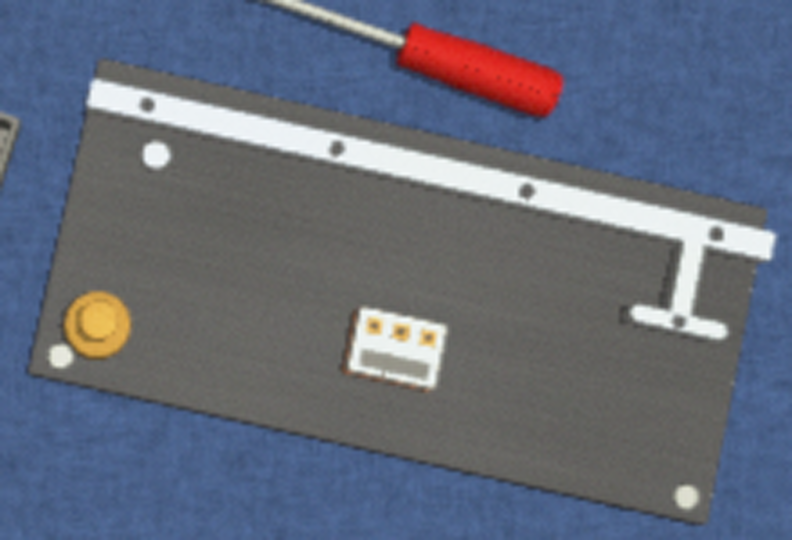

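The crop shows a white housing with a copper edge and three brass terminals, so this is the module, with its long side nearly parallel to the rail. Next I'll turn the pixels into positions.

```bash
cat > h.py <<'E'
import numpy as np,cv2
def bp(c,uv,z):
    K,R,t=c["intrinsics"],c["R"],c["t"]
    d=R.T@np.linalg.inv(K)@np.array([uv[0],uv[1],1.]); o=-R.T@t
    return o+d*(z-o[2])/d[2]
def proj(c,X):
    p=c["intrinsics"]@(c["R"]@np.asarray(X)+c["t"]); return p[:2]/p[2]
E
python3 - <<'E'
from h import *
c=dict(np.load("top0.npz"))
f=lambda u,v:((u+.5)/3.6-.5+265,(v+.5)/3.6-.5+110)
m=lambda u,v:((u+.5)/10-.5+335,(v+.5)/10-.5+180)
P=[bp(c,f(*p),.012)[:2] for p in((98,60),(766,208),(706,523),(30,373))]
for a in range(4):print("plate",P[a],np.linalg.norm(P[a]-P[a-1]))
F=[bp(c,f(*p),.026)[:2] for p in((88,106),(768,260),(92,80),(775,234))]
d=F[0]-F[1];print("rail front",F,"yaw",np.arctan2(-d[0],d[1]))
d=P[0]-P[1];print(np.arctan2(-d[0],d[1])); d=P[3]-P[2];print(np.arctan2(-d[0],d[1]))
d=F[2]-F[3];print(np.arctan2(-d[0],d[1]))
# lsq jig pose
M=np.array([[80,180],[80,-180],[-90,-180],[-90,180],[50,180],[50,-180],[64,180],[64,-180],[8,-140]])/1000
W=np.array(P+F+[bp(c,f(679,321),.026)[:2]])
mc=M.mean(0);wc=W.mean(0);U,S,V=np.linalg.svd((M-mc).T@(W-wc));R=(V.T@U.T)
t=wc-R@mc;yaw=np.arctan2(R[1,0],R[0,0]);print("jig",t,yaw,"res mm",((M@R.T+t-W)@R*1000).round(1).tolist())
Q=np.array([bp(c,m(*p),.030)[:2] for p in((300,153),(543,203),(510,382),(270,330))])
print("module",Q,Q.mean(0),[np.linalg.norm(Q[i]-Q[i-1]) for i in range(4)])
for a,b in((0,1),(3,2)):
    d=Q[a]-Q[b];print(np.arctan2(-d[0],d[1])-yaw)
print("mod in jig",(Q.mean(0)-t)@R, (Q-t)@R)
np.savez("jig.npz",t=t,yaw=yaw)
J=lambda x,y:(R@np.array([x,y])+t).round(4)
for k in [(50,0),(33,-112),(50,-140),(50,140),(33,-77)]:print(k,J(k[0]/1e3,k[1]/1e3))
for n,uv,z in(("weight",(292,199),.038),("jar",(460,280),.05)):
    p=bp(c,uv,z)[:2];print(n,p,(p-t)@R)
print(c["depth"][206,375],bp(c,(375,206),.03), c["R"][2]@bp(c,(375,206),.03)+c["t"][2])
E
```

```text
plate [0.70166918 0.05908665] 0.1676870069930289
plate [ 0.61853251 -0.28965676] 0.3585159281030475
plate [ 0.45468827 -0.250247  ] 0.1685172538132675
plate [0.53841932 0.09740656] 0.35759458644692294
rail front [array([0.67412294, 0.06531854]), array([ 0.58912095, -0.28343063]), array([0.68764093, 0.06299484]), array([ 0.60257085, -0.28774496])] yaw -0.2390725163758321
-0.23402138384797835
-0.23634498587264124
-0.23794970855934605
jig [ 0.58309862 -0.09725363] -0.23647350647390714 res mm [[1.4, 0.2], [0.5, -1.3], [-1.0, -1.2], [-1.0, 1.2], [-0.4, 0.6], [0.5, -0.4], [-0.1, -0.3], [0.4, 0.6], [-0.3, 0.4]]
module [[ 0.56785649 -0.07064452]
 [ 0.5579258  -0.11506127]
 [ 0.52518543 -0.1078415 ]
 [ 0.5354634  -0.06412155]] [ 0.54660778 -0.08941721] [np.float64(0.033043323829472684), np.float64(0.04551336309912644), np.float64(0.03352695689087291), np.float64(0.044911816138112605)]
0.016511292339919242
0.005579637612240229
mod in jig [-0.03731119 -0.00093058] [[-0.02105182  0.02229773]
 [-0.02030037 -0.02320943]
 [-0.05382099 -0.02386087]
 [-0.05407158  0.02105025]]
(50, 0) [ 0.6317 -0.109 ]
(33, -112) [ 0.5889 -0.2139]
(50, -140) [ 0.5989 -0.2451]
(50, 140) [0.6645 0.0271]
(33, -77) [ 0.5971 -0.1798]
weight [0.56152685 0.06268229] [-0.05844054  0.15043119]
jar [ 0.41074534 -0.23234992] [-0.13590694 -0.17171477]
0.90799373 [ 0.54704802 -0.08919117  0.03      ] 0.9074737581659276
```

```bash
cat >> h.py <<'E'
from scipy.spatial.transform import Rotation as Ro
_j=np.load("jig.npz") ; jt=_j["t"]; yaw=float(_j["yaw"])
RJ=np.array([[np.cos(yaw),-np.sin(yaw)],[np.sin(yaw),np.cos(yaw)]])
def st(r):
    s=r.state();q=s["eef_rot"];R=Ro.from_quat([q[1],q[2],q[3],q[0]]).as_matrix();return s,R
def to(r,jx,jy,z):
    s,R=st(r);X=np.r_[RJ@np.array([jx,jy])/1000+jt,z/1000]
    return (R.T@(X-s["position"])*1000).round(1)
def turn(r):
    s,R=st(r);yj=np.r_[RJ[:,1],0];xj=np.r_[RJ[:,0],0]
    T=np.column_stack([-xj,yj,[0,0,-1.]])
    return Ro.from_matrix(R.T@T).as_rotvec().round(4)
def injig(p): return (RJ.T@(np.asarray(p)[:2]-jt)*1000).round(1)
E
python3 - <<'E'
from bench import r
from h import *
s,R=st(r);print(R.round(3));print(turn(r))
W=np.array([.53,.25,.25]);print((R.T@(W-s["position"])*1000).round(1), injig(W))
print(to(r,-77,-1,250),to(r,-77,-1,150))
E
```

```text
[[-0.895  0.447 -0.001]
 [ 0.447  0.895 -0.001]
 [-0.    -0.001 -1.   ]]
[-1.500e-03 -1.000e-04 -2.264e-01]
[-3.626e+02 -1.893e+02 -2.000e-01] [-133.   325.1]
[-4.903e+02 -4.945e+02  3.000e-01] [-490.3 -494.4  100.3]
```

Emit:
play_rows(
  hand=[0.18,0.18,0.18,0.18,0.18,0.18,0.18,0.18,0.18],
  delta_pos=[
    [-40,-21,0],
    [-40,-21,0],
    [-40,-21,0],
    [-40,-21,0],
    [-40,-21,0],
    [-40,-21,0],
    [-40,-21,0],
    [-40,-21,0],
    [-40,-21,0],
  ],
  twist=[
    [0,0,0],
    [0,0,0],
    [0,0,0],
    [0,0,0],
    [0,0,0],
    [0,0,0],
    [0,0,0],
    [0,0,0],
    [0,0,0],
  ],
  grip_force=40,
)

```text
time_s: 1.0
position: [0.5286, 0.2501, 0.2502]
eef_rot: [-0.0, 0.229, 0.973, -0.0]
wrist_force: [-0.5, 1.0, -0.4]
gripper_width: 0.0155
```

Emit:
play_rows(
  hand=[0.18,0.18,0.18,0.18,0.18,0.18,0.18,0.18,0.18,0.18,0.18,0.18],
  delta_pos=[
    [-14,-34,11],
    [-14,-34,11],
    [-14,-34,11],
    [-14,-34,11],
    [-14,-34,11],
    [-14,-34,11],
    [-14,-34,11],
    [-14,-34,11],
    [-14,-34,11],
    [0,0,0],
    [0,0,0],
    [0,0,0],
  ],
  twist=[
    [0,0,0],
    [0,0,0],
    [0,0,0],
    [0,0,0],
    [0,0,0],
    [0,0,0],
    [0,0,0],
    [0,0,0],
    [0,0,0],
    [0,0,-0.113],
    [0,0,-0.113],
    [0,0,0],
  ],
)

```text
time_s: 2.2
position: [0.5037, -0.0786, 0.151]
eef_rot: [-0.0, 0.118, 0.993, -0.0]
wrist_force: [-0.3, 0.2, 0.4]
gripper_width: 0.0152
```

Run:
```python
from bench import r,read_camera
from h import *
s,R=st(r);print(s["time_s"],s["position"],s["wrist_force"],s["gripper_width"],s["q"].round(2),injig(s["position"]))
print(turn(r),to(r,-77,-1,60),to(r,-77,-1,37))
c=read_camera("top");cv2.imwrite("pics/top1.png",c["pixels"][:,:,::-1])
```

```text
2.2 [ 0.50373358 -0.07857596  0.15101568] [-0.31353966  0.17267078  0.36528829] 0.015211685743939269 [-0.38  0.13  0.49  1.95 -0.07  1.08  1.47] [-81.5  -0.4]
[-0.0002 -0.0007  0.0009] [-4.6 -0.5 91. ] [ -4.6  -0.5 114. ]
```

View pics/top1.png

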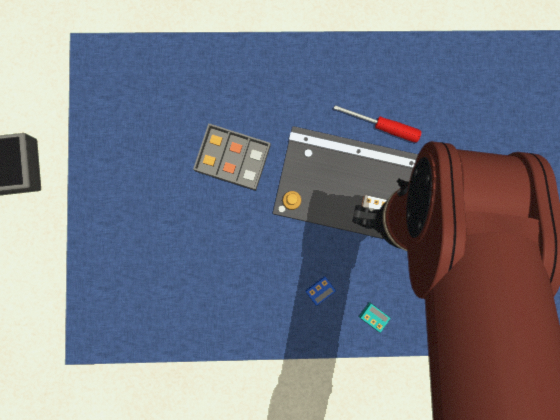

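The arm now covers much of the top view. The fingers are at about (370,214), just robot-side of the module at (375,202). I'll descend there.

Emit:
play_rows(
  hand=[0.18,0.18,0.18,0.18,0.18,0.18,0.18],
  delta_pos=[
    [0,-1,25],
    [0,0,25],
    [0,0,25],
    [0,0,20],
    [0,0,12],
    [0,0,7],
    [0,0,0],
  ],
  twist=[
    [0,0,0],
    [0,0,0],
    [0,0,0],
    [0,0,0],
    [0,0,0],
    [0,0,0],
    [0,0,0],
  ],
)

```text
time_s: 2.95
position: [0.5036, -0.0792, 0.0369]
eef_rot: [-0.0, 0.119, 0.993, -0.0]
wrist_force: [0.1, 0.6, 0.4]
gripper_width: 0.0153
```

Run:
```python
from bench import r,read_camera
from h import *
s,R=st(r);print(s["time_s"],s["position"],s["wrist_force"],injig(s["position"]))
c=read_camera("scene");i=c["pixels"][:,:,::-1];cv2.imwrite("pics/sc2.png",cv2.resize(i[110:290,110:350],None,fx=3.3,fy=3.3,interpolation=cv2.INTER_CUBIC))
```

```text
2.95 [ 0.50360281 -0.07920374  0.03693751] [0.14859351 0.55340202 0.42046081] [-81.5  -1.1]
```

View pics/sc2.png

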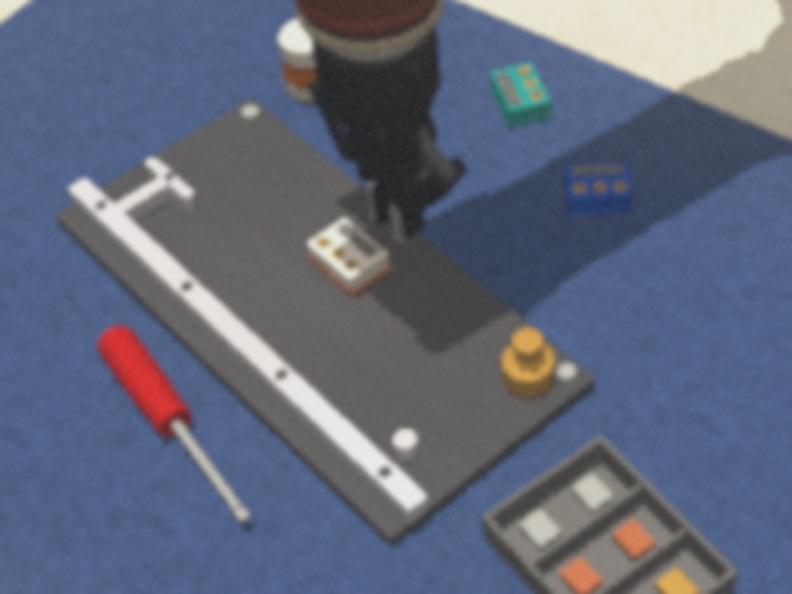

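The fingers stand behind the module at about (385,215) in the crop, clear of the plate and the jar. I'll push towards the rail (−tool x).

Emit:
play_rows(
  hand=[0.18,0.18,0.18,0.18,0.18,0.18,0.18,0.18,0.18,0.18,0.18,0.18],
  delta_pos=[
    [-7,0,0],
    [-5,0,0],
    [-3,0,0],
    [-3,0,0],
    [-5,0,0],
    [-6,0,0],
    [-6,0,0],
    [-6,0,0],
    [-6,0,0],
    [-6,0,0],
    [-6,0,0],
    [-6,0,0],
  ],
  twist=[
    [0,0,0],
    [0,0,0],
    [0,0,0],
    [0,0,0],
    [0,0,0],
    [0,0,0],
    [0,0,0],
    [0,0,0],
    [0,0,0],
    [0,0,0],
    [0,0,0],
    [0,0,0],
  ],
)

```text
time_s: 4.2
position: [0.5675, -0.0947, 0.0373]
eef_rot: [-0.0, 0.118, 0.993, -0.0]
wrist_force: [-1.8, 0.0, -0.3]
gripper_width: 0.0151
```

Emit:
play_rows(
  hand=[0.18,0.18,0.18,0.18,0.18],
  delta_pos=[
    [-5,0,0],
    [-4,0,0],
    [-3,0,0],
    [-2,0,0],
    [0,0,0],
  ],
  twist=[
    [0,0,0],
    [0,0,0],
    [0,0,0],
    [0,0,0],
    [0,0,0],
  ],
)

```text
time_s: 4.7
position: [0.5809, -0.0979, 0.0373]
eef_rot: [0.0, 0.118, 0.993, -0.0]
wrist_force: [0.3, -0.0, -0.3]
gripper_width: 0.0156
```

Run:
```python
from bench import r,read_camera
from h import *
s,R=st(r);print(s["time_s"],s["position"],s["wrist_force"],injig(s["position"]))
c=read_camera("scene");i=c["pixels"][:,:,::-1];cv2.imwrite("pics/sc3.png",cv2.resize(i[130:270,120:300],None,fx=4,fy=4,interpolation=cv2.INTER_CUBIC))
```

```text
4.7 [ 0.58086066 -0.09789607  0.03732441] [ 0.30631332 -0.04874689 -0.2504482 ] [-2.  -1.1]
```

View pics/sc3.png

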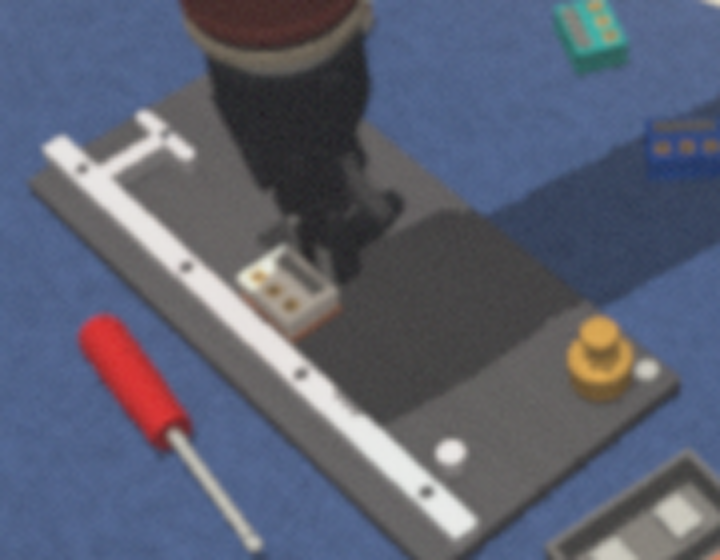

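The module is square and a few mm from the rail, which it faces at about (270,315). I'll close the gap in small steps and watch the force.

Emit:
play_rows(
  hand=[0.18,0.18,0.18,0.18],
  delta_pos=[
    [-2,0,0],
    [-2,0,0],
    [-1,0,0],
    [0,0,0],
  ],
  twist=[
    [0,0,0],
    [0,0,0],
    [0,0,0],
    [0,0,0],
  ],
)

```text
time_s: 5.15
position: [0.5857, -0.099, 0.0373]
eef_rot: [0.0, 0.118, 0.993, -0.0]
wrist_force: [0.2, 0.5, 0.5]
gripper_width: 0.0153
```

Emit:
play_rows(
  hand=[0.18,0.18,0.18],
  delta_pos=[
    [-1,0,0],
    [-1,0,0],
    [0,0,0],
  ],
  twist=[
    [0,0,0],
    [0,0,0],
    [0,0,0],
  ],
)

```text
time_s: 5.45
position: [0.587, -0.0994, 0.0372]
eef_rot: [-0.001, 0.118, 0.993, 0.0]
wrist_force: [-4.1, 0.4, 1.8]
gripper_width: 0.0151
```

Emit:
play_rows(
  hand=[0.18,0.18,0.18],
  delta_pos=[
    [-1,0,0],
    [0,0,0],
    [0,0,0],
  ],
  twist=[
    [0,0,0],
    [0,0,0],
    [0,0,0],
  ],
)

```text
time_s: 5.75
position: [0.5871, -0.0994, 0.0371]
eef_rot: [-0.001, 0.118, 0.993, 0.0]
wrist_force: [-8.0, 2.3, 4.9]
gripper_width: 0.0153
```

Run:
```python
from bench import r,read_camera
from h import *
s,R=st(r);print(s["time_s"],s["position"],s["wrist_force"],injig(s["position"]))
c=read_camera("scene");i=c["pixels"][:,:,::-1];cv2.imwrite("pics/sc4.png",cv2.resize(i[175:235,160:240],None,fx=9,fy=9,interpolation=cv2.INTER_CUBIC))
```

```text
5.75 [ 0.58707563 -0.09941229  0.03709356] [-8.03224458  2.25022644  4.93719465] [ 4.4 -1.2]
```

View pics/sc4.png

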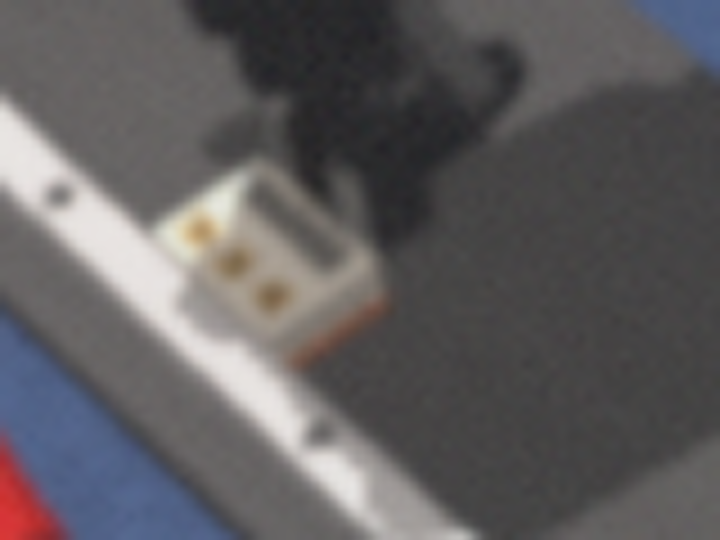

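The module lies flat against the rail: rail contact runs along about (160,235)–(290,365), and TCP x was 4.4 against the predicted 5. I'll back off, rise, and go round to its +y end with the fingers shut.

Emit:
play_rows(
  hand=[0.18,0.18,0.18,0.18,0.18,0.18],
  delta_pos=[
    [4,0,0],
    [8,0,0],
    [8,0,0],
    [0,0,-25],
    [0,0,-25],
    [0,0,0],
  ],
  twist=[
    [0,0,0],
    [0,0,0],
    [0,0,0],
    [0,0,0],
    [0,0,0],
    [0,0,0],
  ],
)

```text
time_s: 6.4
position: [0.5706, -0.0953, 0.0906]
eef_rot: [0.003, 0.118, 0.993, 0.0]
wrist_force: [-0.3, -0.2, 0.5]
gripper_width: 0.0153
```

Run:
```python
from bench import r
from h import *
s,R=st(r);print(s["time_s"],s["wrist_force"],injig(s["position"]),turn(r),to(r,31,50,87),to(r,31,50,38))
```

```text
6.4 [-0.30814083 -0.2104739   0.47660598] [-12.6  -1. ] [ 0.0013  0.0053 -0.0005] [-43.6  51.1   3.9] [-43.3  51.   52.9]
```

Emit:
play_rows(
  hand=[0,0,0,0,0,0,0,0],
  delta_pos=[
    [-12,25,0],
    [-16,26,0],
    [-15,0,0],
    [0,0,20],
    [0,0,18],
    [0,0,10],
    [0,0,2],
    [0,0,0],
  ],
  twist=[
    [0,0,0],
    [0,0,0],
    [0,0,0],
    [0,0,0],
    [0,0,0],
    [0,0,0],
    [0,0,0],
    [0,0,0],
  ],
)

```text
time_s: 7.2
position: [0.6225, -0.0556, 0.0373]
eef_rot: [-0.0, 0.118, 0.993, -0.0]
wrist_force: [-0.4, -0.5, 1.2]
gripper_width: -0.0003
```

Run:
```python
from bench import r,read_camera
from h import *
s,R=st(r);print(s["time_s"],s["wrist_force"],injig(s["position"]),s["position"],turn(r))
c=read_camera("scene");i=c["pixels"][:,:,::-1];cv2.imwrite("pics/sc5.png",cv2.resize(i[155:255,140:260],None,fx=6,fy=6,interpolation=cv2.INTER_CUBIC))
```

```text
7.2 [-0.39647977 -0.49754649  1.21990858] [28.6 49.8] [ 0.62253166 -0.05555486  0.03731032] [-0.0001 -0.0002 -0.0005]
```

View pics/sc5.png

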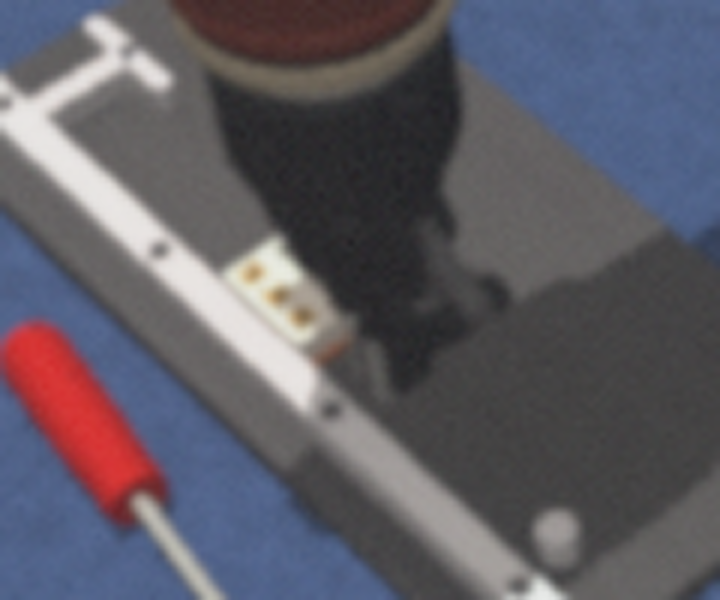

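The module is still flat on the rail, and the shut fingers are in place off its +y end at about (390,380). I'll slide with a slight drift towards the rail.

Emit:
play_rows(
  hand=[0,0,0,0,0,0,0,0,0,0,0,0],
  delta_pos=[
    [-3,-6,0],
    [0,-4,0],
    [0,-3,0],
    [0,-3,0],
    [-0.2,-5,0],
    [-0.2,-5,0],
    [-0.2,-5,0],
    [-0.2,-5,0],
    [-0.2,-5,0],
    [-0.2,-5,0],
    [-0.2,-5,0],
    [-0.2,-5,0],
  ],
  twist=[
    [0,0,0],
    [0,0,0],
    [0,0,0],
    [0,0,0],
    [0,0,0],
    [0,0,0],
    [0,0,0],
    [0,0,0],
    [0,0,0],
    [0,0,0],
    [0,0,0],
    [0,0,0],
  ],
)

```text
time_s: 8.45
position: [0.6137, -0.1116, 0.0371]
eef_rot: [-0.0, 0.118, 0.993, -0.0]
wrist_force: [-0.5, 0.8, -0.1]
gripper_width: -0.0002
```

Run:
```python
from bench import r,read_camera
from h import *
s,R=st(r);print(s["time_s"],s["wrist_force"],injig(s["position"]),s["position"],turn(r))
for n in("scene","top"):
    c=read_camera(n);i=c["pixels"][:,:,::-1];cv2.imwrite(f"pics/{n}6.png",i)
    if n=="scene":cv2.imwrite("pics/sc6.png",cv2.resize(i[145:235,125:245],None,fx=6,fy=6,interpolation=cv2.INTER_CUBIC))
```

```text
8.45 [-0.54412578  0.8173414  -0.12514144] [33.1 -6.8] [ 0.61369208 -0.11161255  0.03709325] [-0.0003 -0.0005 -0.0005]
```

View pics/sc6.png

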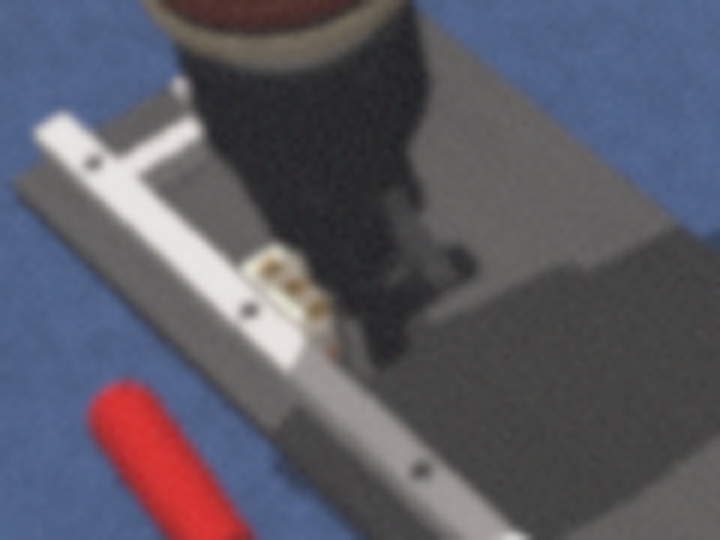

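Run:
```python
import cv2
i=cv2.imread("pics/scene6.png")
cv2.imwrite("pics/c6.png",cv2.resize(i[180:210,160:190],None,fx=20,fy=20,interpolation=cv2.INTER_CUBIC))
```

```text
(no output)
```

View pics/c6.png

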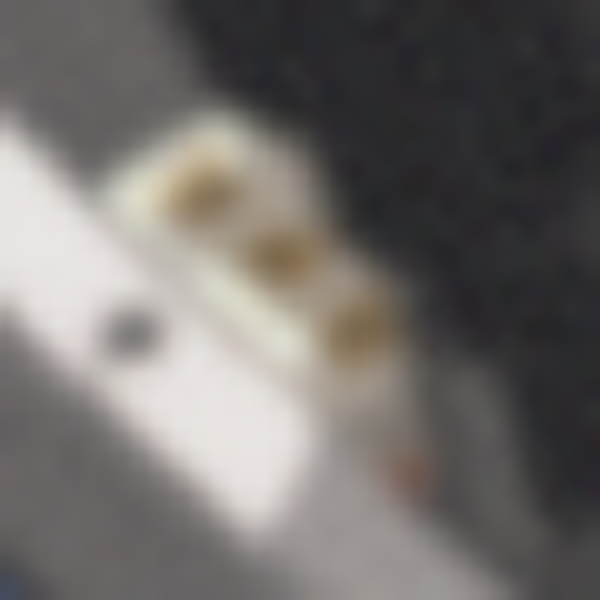

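View pics/top6.png

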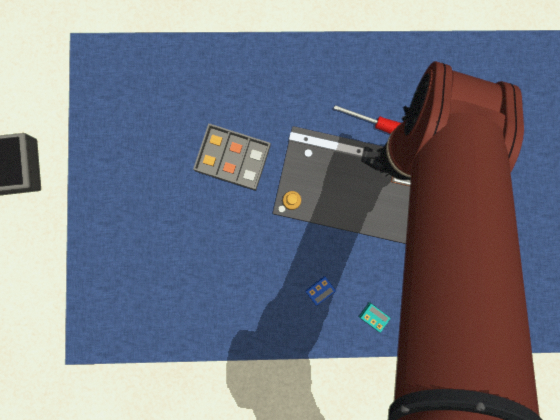

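Run:
```python
from h import *
c=dict(np.load("scene0.npz"))
f=lambda u,v,k,a,b:((u+.5)/k-.5+a,(v+.5)/k-.5+b)
for p in((200,190),(283,255),(360,330)):print("term",injig(bp(c,f(*p,20,160,180),.031)))
for p in((110,200),(310,380)):print("edge",injig(bp(c,f(*p,20,160,180),.030)))
print("railback")
for p in((0,305),(250,540)):print(injig(bp(c,f(*p,20,160,180),.026)))
for p in((200,232),(235,264),(272,296)):print("sc4",injig(bp(c,f(*p,9,160,175),.031)))
```

```text
term [ 40.3 -57.1]
term [ 39.3 -43.3]
term [ 39.7 -28.9]
edge [ 47.7 -63.5]
edge [ 47.3 -27.8]
railback
[ 63.5 -62.9]
[ 63.4 -17.5]
sc4 [ 40.4 -12.9]
sc4 [40.4  0.7]
sc4 [40.  14.4]
```

The measured terminals lie at a constant jig x of about 40 mm, so the module is flush and square. Its centre is near y −43.5, which puts home at TCP y of about −75. I'll continue.

Emit:
play_rows(
  hand=[0,0,0,0,0,0,0,0,0,0,0,0],
  delta_pos=[
    [-0.1,-3,0],
    [-0.2,-5,0],
    [-0.2,-5,0],
    [-0.2,-5,0],
    [-0.2,-5,0],
    [-0.2,-5,0],
    [-0.2,-5,0],
    [-0.1,-5,0],
    [-0.1,-5,0],
    [-0.1,-5,0],
    [-0.1,-5,0],
    [0,0,0],
  ],
  twist=[
    [0,0,0],
    [0,0,0],
    [0,0,0],
    [0,0,0],
    [0,0,0],
    [0,0,0],
    [0,0,0],
    [0,0,0],
    [0,0,0],
    [0,0,0],
    [0,0,0],
    [0,0,0],
  ],
)

```text
time_s: 9.75
position: [0.6031, -0.1643, 0.0375]
eef_rot: [0.0, 0.119, 0.993, -0.0]
wrist_force: [-0.4, -0.2, -0.6]
gripper_width: 0.0004
```

Run:
```python
from bench import r,read_camera
from h import *
s,R=st(r);print(s["time_s"],s["wrist_force"],injig(s["position"]),s["position"],turn(r))
c=read_camera("scene");i=c["pixels"][:,:,::-1]
cv2.imwrite("pics/sc7.png",cv2.resize(i[145:215,120:210],None,fx=8,fy=8,interpolation=cv2.INTER_CUBIC))
```

```text
9.75 [-0.36088313 -0.20332898 -0.60602935] [ 35.1 -60.5] [ 0.60309094 -0.16428456  0.03745046] [-0.0007  0.0005 -0.0016]
```

View pics/sc7.png

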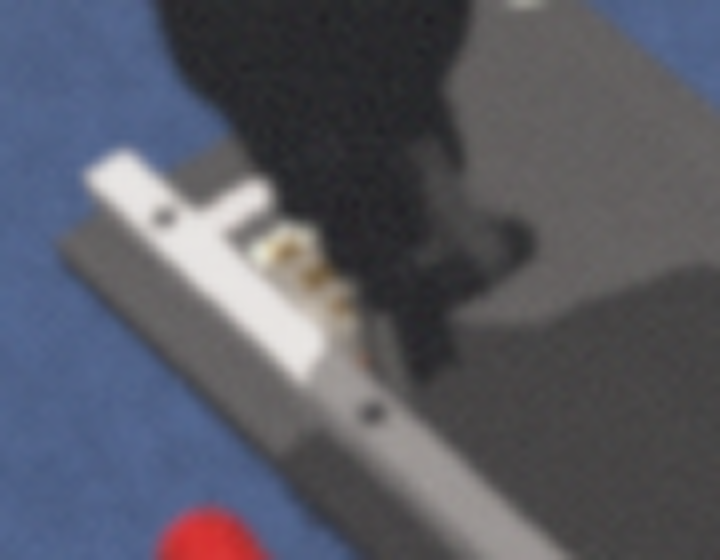

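The module is entering the pocket, still on the rail, with a dark gap to the stop wall at about (240,235). About 15 mm remain, so I'll go slowly.

Emit:
play_rows(
  hand=[0,0,0,0,0,0],
  delta_pos=[
    [0,-3,0],
    [0,-3,0],
    [0,-3,0],
    [0,-2,0],
    [0,-2,0],
    [0,0,0],
  ],
  twist=[
    [0,0,0],
    [0,0,0],
    [0,0,0],
    [0,0,0],
    [0,0,0],
    [0,0,0],
  ],
)

```text
time_s: 10.4
position: [0.6001, -0.176, 0.0374]
eef_rot: [0.0, 0.118, 0.993, -0.0]
wrist_force: [0.2, 0.2, -0.1]
gripper_width: -0.0002
```

Emit:
play_rows(
  hand=[0,0,0],
  delta_pos=[
    [0,-1,0],
    [0,-1,0],
    [0,0,0],
  ],
  twist=[
    [0,0,0],
    [0,0,0],
    [0,0,0],
  ],
)

```text
time_s: 10.7
position: [0.5997, -0.1776, 0.0373]
eef_rot: [-0.0, 0.118, 0.993, -0.0]
wrist_force: [0.5, -0.1, 0.2]
gripper_width: -0.0002
```

Emit:
play_rows(
  hand=[0,0,0],
  delta_pos=[
    [0,-1,0],
    [0,-0.5,0],
    [0,0,0],
  ],
  twist=[
    [0,0,0],
    [0,0,0],
    [0,0,0],
  ],
)

```text
time_s: 11.0
position: [0.5996, -0.1781, 0.0373]
eef_rot: [-0.0, 0.118, 0.993, 0.0]
wrist_force: [0.7, 3.9, 1.8]
gripper_width: 0.0001
```

Emit:
play_rows(
  hand=[0,0,0],
  delta_pos=[
    [0,-1,0],
    [0,-0.5,0],
    [0,0,0],
  ],
  twist=[
    [0,0,0],
    [0,0,0],
    [0,0,0],
  ],
)

```text
time_s: 11.3
position: [0.5994, -0.1783, 0.0373]
eef_rot: [-0.0, 0.117, 0.993, 0.001]
wrist_force: [0.7, 8.3, 2.0]
gripper_width: -0.0002
```

Run:
```python
from bench import r,read_camera
from h import *
s,R=st(r);print(s["time_s"],s["wrist_force"],injig(s["position"]),s["position"],turn(r))
```

```text
11.3 [0.71984376 8.29509288 2.0074554 ] [ 34.9 -75. ] [ 0.59943787 -0.17832707  0.0372737 ] [ 0.0022 -0.0006  0.0012]
```

The force rose to 8 N at TCP y of −75.0, where the stop was predicted. I'll retreat straight back, rise, and clear the view.

Emit:
play_rows(
  hand=[0,0,0,0,0,0,0,0,0,0,0,0],
  delta_pos=[
    [0,3,0],
    [0,8,0],
    [0,10,0],
    [0,0,-25],
    [0,0,-40],
    [0,0,-40],
    [20,40,-20],
    [20,45,0],
    [10,45,0],
    [0,45,0],
    [0,45,0],
    [0,0,0],
  ],
  twist=[
    [0,0,0],
    [0,0,0],
    [0,0,0],
    [0,0,0],
    [0,0,0],
    [0,0,0],
    [0,0,0],
    [0,0,0],
    [0,0,0],
    [0,0,0],
    [0,0,0],
    [0,0,0],
  ],
)

```text
time_s: 12.5
position: [0.6073, 0.0747, 0.162]
eef_rot: [-0.0, 0.113, 0.994, 0.001]
wrist_force: [0.3, 0.7, -0.9]
gripper_width: 0.0
```

Run:
```python
from bench import r,read_camera
from h import *
s,R=st(r);print(s["time_s"],s["wrist_force"],injig(s["position"]),s["position"])
for n in("scene","top"):
    c=read_camera(n);i=c["pixels"][:,:,::-1];cv2.imwrite(f"pics/{n}8.png",i)
i=cv2.imread("pics/scene8.png");cv2.imwrite("pics/s8c.png",cv2.resize(i[150:200,120:190],None,fx=10,fy=10,interpolation=cv2.INTER_CUBIC))
```

```text
12.5 [ 0.33426917  0.70124205 -0.86554781] [-16.8 172.8] [0.60730252 0.07468366 0.16197176]
```

View pics/s8c.png

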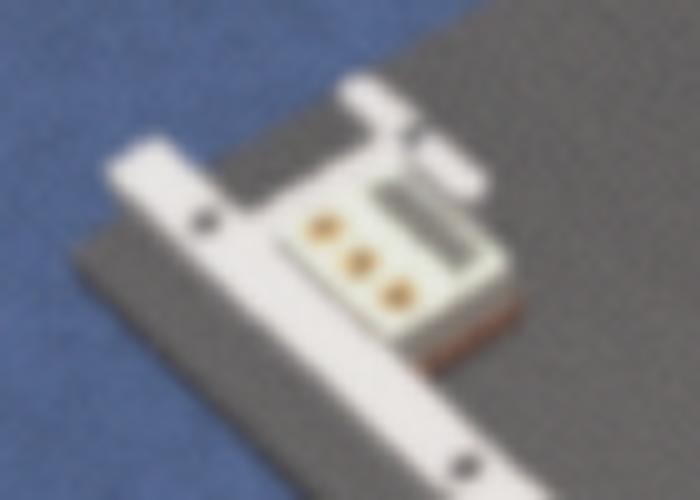

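View pics/top8.png

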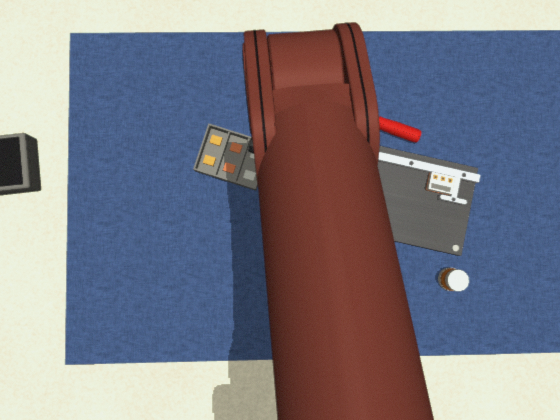

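The module sits in the pocket with no visible gap to the rail or the stop. In the top view it is at about (443,183). I'll measure it in both cameras.

Run:
```python
from h import *
c=dict(np.load("scene0.npz"));f=lambda u,v,k,a,b:((u+.5)/k-.5+a,(v+.5)/k-.5+b)
for p in((323,227),(360,262),(399,296)):print("term",injig(bp(c,f(*p,10,120,150),.031)))
for p in((400,345),(512,262)):print("end corners",injig(bp(c,f(*p,10,120,150),.030)))
i=cv2.imread("pics/top8.png");cv2.imwrite("pics/t8c.png",cv2.resize(i[155:215,410:490],None,fx=10,fy=10,interpolation=cv2.INTER_CUBIC))
```

```text
term [  39.3 -125.2]
term [  39.5 -110.7]
term [ 39.2 -96.2]
end corners [ 47. -85.]
end corners [ 14.9 -88. ]
```

View pics/t8c.png

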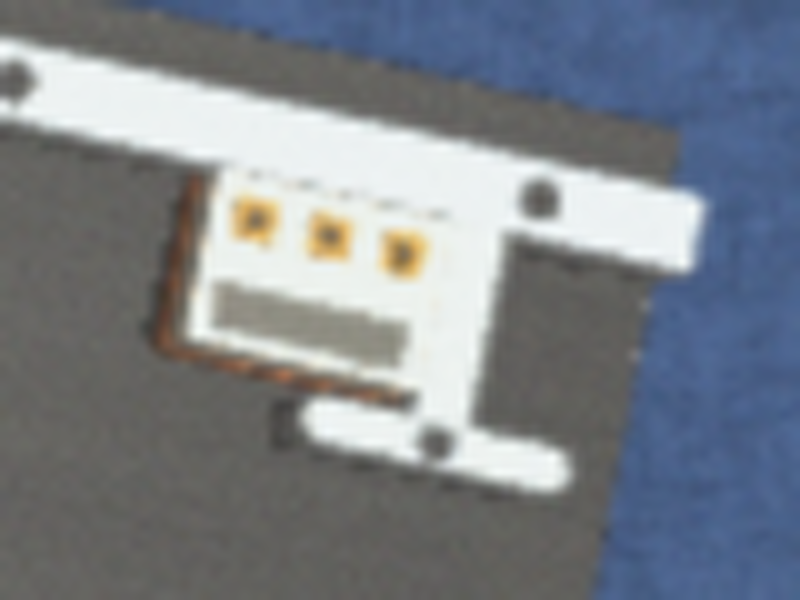

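View pics/scene8.png

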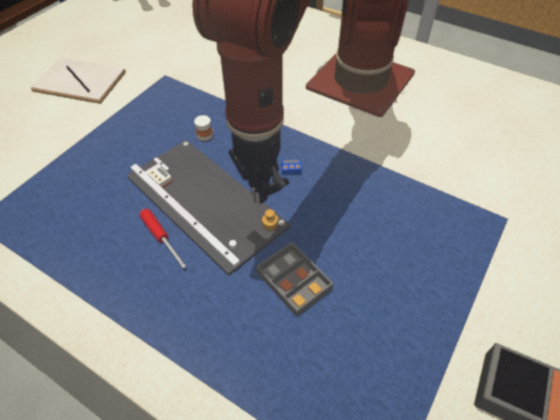

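Run:
```python
from h import *
c=dict(np.load("top0.npz"));g=lambda p,a,b:((p[0]+.5)/10-.5+a,(p[1]+.5)/10-.5+b)
A=[injig(bp(c,g(p,335,180),.031)) for p in((340,204),(414,219),(490,238))]
B=[injig(bp(c,g(p,410,155),.031)) for p in((255,220),(330,237),(404,254))]
print(A,B,"module centre:",np.array([-37.3,-.9])+np.mean(B,0)-np.mean(A,0))
```

```text
[array([-28.8,  13.4]), array([-28.5,  -0.4]), array([-28.9, -14.8])] [array([ 40.5, -97.9]), array([  40.4, -112.1]), array([  40.3, -126.1])] module centre: [  31.83333333 -112.33333333]
```

Run:
```python
from bench import r
print(r.close_job())
```

```text
the job is handed in; nothing more can be done
None
```

I pushed the white module square against the rail with both fingertips. With the fingers shut, I then slid it along the rail into the T-stop pocket until the force rose to about 8 N. I backed off, left it there and handed the job in at about 12.6 s of the 45 s. The hand-in gives no verdict.

- **Position:** the top camera put the module's centre at jig (31.8, −112.3) mm, against a home position of (33, −112). Its row of terminals is parallel to the rail to within about 0.01 rad.
- **Pocket:** neither camera shows a gap at the stop. The top view shows only a thin, broken dark line along the rail.
- **Disagreements:**
  - The terminals' jig x read 39.3 mm in the scene camera and 40.4 mm in the top camera; I put that down to calibration error.
  - The top-camera x is 1.2 mm short of flat against the rail, inside the 3 mm tolerance.
- **Bystanders:** the weight, jar, driver and tray looked unmoved in the last scene picture. I judged this by eye, not by measurement.
- **Arm:** the gripper was clear of everything, at a height of 0.16 m.

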